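# Stand the toppled tin and carton back up

## Task

A tin and a carton have keeled over and are leaning on the two long rims of the steel pan. Push each one gently with the fingertips at its overhanging top, without gripping or lifting it, until it stands upright by itself on its own base on the counter, just where its foot is now. Leave both jars and the brass jar band alone.

Things in the scene. Friction and masses are not known exactly. Their poses are not given: they have to be found in the camera images.
- tin: white rectangular tin with a black screw cap (34 mm across, 14 mm high, 22 mm off centre towards +x), 100 mm wide (x), 65 mm deep (y), 180 mm tall (z), 0.45 to 0.8 kg, centre of mass about 72 mm above its base. Origin at the centre of the underside, z up through the tin. It stands on its bottom edge outside the pan's +y rim and leans about 50 degrees from vertical, its -y face on the rim.
- tin_foot (a point): middle of the tin's bottom edge on the pan side: the line on the counter about which it tips. It stays down on the counter (z = 0) while the tin is stood up. Pushed back to less than about 24 degrees from vertical, the tin drops onto its base by itself and rocks a little; pushing takes 1 to 3 N.
- tin_edge (a point): middle of the tin's top edge on the pan side, 180 mm from tin_foot up the face that rests on the rim; at the start this edge hangs free over the inside of the pan and is the farthest-reaching part of the tin
- carton: plain brown cardboard carton, rigid and shut, 125 mm wide (x), 60 mm deep (y), 150 mm tall (z), 0.33 to 0.6 kg, centre of mass about 60 mm above its base. Origin at the centre of the underside, z up through the carton. It stands on its bottom edge outside the pan's -y rim and leans about 50 degrees from vertical, its +y face on the rim.
- carton_foot (a point): middle of the carton's bottom edge on the pan side: the line on the counter about which it tips. It stays down on the counter (z = 0) while the carton is stood up. Pushed back to less than about 24 degrees from vertical, the carton drops onto its base by itself and rocks a little; pushing takes 1 to 3 N.
- carton_edge (a point): middle of the carton's top edge on the pan side, 150 mm from carton_foot up the face that rests on the rim; at the start this edge hangs free over the inside of the pan and is the farthest-reaching part of the carton
- pan: shallow open stainless steel pan, 335 mm long (its x) by 275 mm wide (its y) over the rolled rim, rim top 67 mm above the counter, inner floor 4 mm above the counter. It does not move. Origin at the centre of its underside, z up. On its floor are only the band and the small jar.
- jar_a: closed glass preserving jar with green contents and a brass lid, 80 mm across, 125 mm tall, standing just beyond the far (+x) end of the pan; bystander. Origin at the centre of the underside.
- jar_b: small jar like jar_a, 56 mm across, 75 mm tall, standing upright inside the pan near the middle of its far (+x) end; bystander. Origin at the centre of the underside.
- band: brass screw band of a jar, a ring 72 mm across and 14 mm high, lying on the pan's floor near its middle; bystander. Origin at the centre of its underside.
There are look-alikes about, which are no part of the job. Of the things shaped like the tin, the white one is meant.

How it is judged:
By the outcome, as a careful person would: the job done as asked, in the order asked, and still so for the second after the job is handed in, with the robot touching nothing.
It also fails if it takes over 61 s, if anything falls off the work surface, if the arm or the gripper's body presses on something with over 40 N, if the wrist force passes 120 N, or if a joint passes its speed limit or range.

## Robot

A 7-joint arm with a two-finger parallel gripper is mounted at the origin on the work surface. World frame = base frame: x ahead of the robot, y to its left, z up, the work surface at z = 0. Lengths are in mm, angles in rad, forces in N, time in s.
With the tool pointing down it reaches from about 350 to 900 mm from the base axis. Payload 8.1 kg.
Tool frame: the origin (TCP) lies at the very end of the fingers, on their centre line; the grasp point (between the pads) lies 19 mm behind it; z points along the fingers, y is the line along which they close (so a half turn about z gives the same grasp; the last joint's range is limited). The gripper opens to 85 mm and grips with 20 to 120 N. Pads are 22 mm wide; open, the fingers measure 114 mm over their backs; the gripper's body (76 mm by 85 mm) begins 54 mm behind the grasp point. The pads swing forward as they close: fully open they stand 13 mm farther back than shut.
Start: joints at [1.169, 0.434, 0.025, 1.573, -0.012, 1.134, -0.075], TCP at [183.96, -597.328, 231.323] pointing down, gripper open.
Joint ranges: [-2.62, 2.62], [-0.44, 2.09], [-1.27, 1.32], [0.08, 2.57], [-1.32, 4.46], [0.12, 2], [-2.74, 2.74]. Speed limits (rad/s): [2.22, 2.22, 3.01, 3.01, 3.14, 3.14, 3.14].

## Interface

Orientations are given as a unit quaternion [w, x, y, z].
In Python, from cell import manip gives the robot as it stands. The module is installed in compiled form; this text tells all that it offers.
- The arm moves only by the tool apply_moves, never from a script. Its argument "deltas" is a list of rows, each an object with "dr": the turn, a rotation vector about the tool's x, y, z in degrees, a list of three; "delta_pos": the shift along the tool's x, y, z in mm, a list of three; "gripper": the closure, from 0 (fully open) to 1 (shut). A call has 1 to 5 rows; each row is the pose to reach, as a shift and turn from the pose commanded when the call began, along the tool's axes at that moment; what a row does not reach only later rows make up. A row lasts 1/8 s, in which the tool goes at most 62.5 mm and 10.7 degrees, less where a joint would pass 70% of its speed; a pose out of reach is approached as far as the arm can. A call with a gripper value outside its range is refused whole. The fingers move at their own pace and stop on an object; "force" is the grip in N (left out, the last holds). Time passes only in rows, so rows that repeat a pose let the fingers close. It gives the time, the measured TCP pose, the force, the opening and the grip force at its end, in the units of the state.
- manip.sense(): the state, without advancing time (a new reading comes with each control period).
- manip.grab_frame(name): name is "scene" or "top"; returns a dict with "color" (480x640x3 uint8, blue, green, red), "fx", "fy", "cx", "cy" (pixels), "D" ([k1, k2, p1, p2, k3] as OpenCV has them; the pictures are not rectified), "pose" (4x4, takes a point from camera to world coordinates). Camera axes: x right, y down, z forward; pixel columns grow to the right and rows downward; lengths in mm; the calibration is good to about 2 mm. A picture is of the moment at which its call begins. There is no depth.
- manip.sign_off(): hands the job in; it is judged then, once.
Trained networks look in the newest picture that a camera, given by its name, has taken for a name from the list of things; names that differ only in an ending like _2 or _b are one class to them, and where a whole thing is asked for, a point or a joint stands for the part that bears it (a point fixed in the world has none). Each returns a list of dicts, best first, with "confidence" (0 to 1); they miss things now and then, are a little off and sometimes report something else, mostly with a low value. They report only what shows in the picture. A call takes as long as a camera call. They do not tell look-alikes from the thing itself.
- manip.masks_of(camera, label): "region" (480x640 bool, what is visible of it).
- manip.tip_of(camera, label): "point" ([x, y, z] in mm, in world coordinates, good to about 4 mm: a listed point, or the origin of a listed thing).
The state is a dict: "t": time; "joint_pos": joint angles; "joint_velocities": joint speeds; "effort": joint torques, N m; "ee_pos": TCP position; "tool_rot": TCP orientation; "ft_force": force on the tool from outside, world axes, zero at the start; "ft_torque": the same for the moment, N m; "width": finger opening in mm; "gripper_force": force on a finger pad.
Only numpy, scipy, OpenCV 4.12 (cv2) and the standard library are available. Lean on these libraries where they do the work, as an engineer would, in place of code of your own. Each camera call takes 0.05 s, during which the arm holds its last target. There are 200 camera calls.

## Working session

There is one attempt and no reset: what is moved stays moved. The work goes in short steps, Python scripts to look and compute and a tool call to move; the robot and the scene stay as the last step left them, time stands still between calls to the robot, and variables do not carry over. Pictures are saved under pics/ and viewed, at most 10 in all, crops included, and the job is handed in when it is done.

Besides the shell and the picture viewer there is one more tool, called after ">>>" by a JSON object that holds its "fn" and its "kwargs". apply_moves: Moves the arm, as the interface text tells. Its arguments: {"type":"object","properties":{"deltas":{"type":"array"},"force":{"type":"number"}},"required":["deltas"]}

```bash
mkdir -p pics
python3 - <<'E'
from cell import manip
import cv2,numpy as np
s=manip.sense();print({k:np.round(s[k],3) for k in('t','ee_pos','tool_rot','ft_force','width')})
for c in('scene','top'):
    f=manip.grab_frame(c);cv2.imwrite(f'pics/{c}0.png',f['color']);print(c,np.round(f['pose'],2).tolist(),f['fx'],np.round(f['D'],3))
    for l in('tin_foot','tin_edge','carton_foot','carton_edge','pan','jar_a','jar_b','band','tin','carton'):
        print(l,[(np.round(d['point']).tolist(),round(d['confidence'],2)) for d in manip.tip_of(c,l)][:4])
E
```

```text
{'t': np.float64(0.0), 'ee_pos': array([ 183.808, -596.81 ,  230.512]), 'tool_rot': array([-0.001,  0.989,  0.149, -0.   ]), 'ft_force': array([-0.867, -0.119,  0.463]), 'width': np.float64(85.414)}
scene [[0.32, 0.49, -0.81, 1291.85], [0.95, -0.18, 0.26, -44.82], [-0.02, -0.85, -0.52, 561.76], [0.0, 0.0, 0.0, 1.0]] 432.99638541956426 [-0.077  0.     0.     0.     0.   ]
tin_foot [([474.0, 588.0, 2.0], 0.73), ([672.0, 444.0, -5.0], 0.61)]
tin_edge [([483.0, 399.0, 5.0], 0.83), ([672.0, 15.0, 5.0], 0.62), ([594.0, -77.0, 98.0], 0.47)]
carton_foot [([559.0, 22.0, 1.0], 0.33)]
carton_edge [([596.0, -81.0, 99.0], 0.79)]
pan [([560.0, 22.0, 1.0], 0.96), ([613.0, 96.0, 114.0], 0.46)]
jar_a [([674.0, 15.0, 5.0], 0.97), ([767.0, -101.0, -1.0], 0.74)]
jar_b [([674.0, 15.0, 5.0], 0.97), ([767.0, -101.0, -1.0], 0.74)]
band [([496.0, 9.0, 7.0], 0.69), ([580.0, -215.0, 25.0], 0.59)]
tin [([632.0, 252.0, 27.0], 0.91), ([472.0, 589.0, 34.0], 0.69), ([359.0, 266.0, 31.0], 0.68), ([674.0, 447.0, 33.0], 0.57)]
carton [([581.0, -218.0, 26.0], 0.83)]
top [[0.02, -1.0, 0.1, 440.47], [-1.0, -0.02, 0.01, 167.77], [-0.01, -0.1, -1.0, 1667.12], [0.0, 0.0, 0.0, 1.0]] 600.4462822978763 [0.052 0.    0.    0.    0.   ]
tin_foot [([675.0, 450.0, -0.0], 0.76), ([357.0, 262.0, 2.0], 0.71)]
tin_edge [([475.0, 397.0, 0.0], 0.97), ([568.0, 592.0, -0.0], 0.93), ([320.0, 696.0, 0.0], 0.77), ([608.0, 94.0, 111.0], 0.6)]
carton_foot []
carton_edge [([597.0, -78.0, 97.0], 0.87)]
pan [([563.0, 24.0, -2.0], 0.92), ([610.0, 93.0, 114.0], 0.19)]
jar_a [([666.0, 15.0, 5.0], 0.85), ([770.0, -94.0, -0.0], 0.61)]
jar_b [([666.0, 15.0, 5.0], 0.85), ([770.0, -94.0, -0.0], 0.61)]
band [([495.0, 12.0, 6.0], 0.67)]
tin [([358.0, 258.0, 38.0], 0.94), ([678.0, 442.0, 32.0], 0.87), ([467.0, 587.0, 35.0], 0.86), ([633.0, 251.0, 26.0], 0.72)]
carton [([577.0, -218.0, 22.0], 0.59), ([767.0, -91.0, 4.0], 0.24)]
```

View pics/scene0.png

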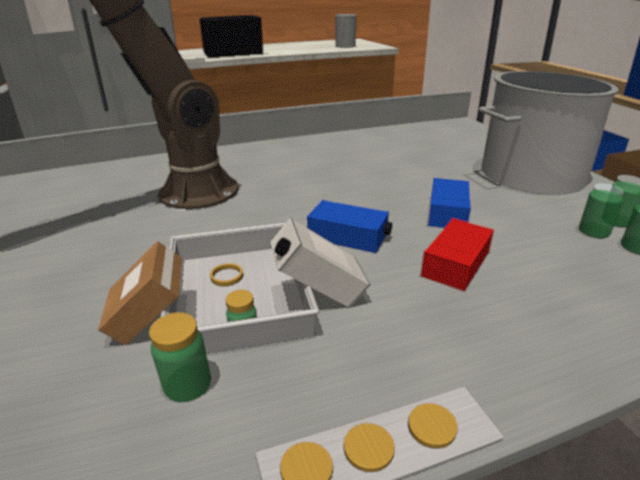

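View pics/top0.png

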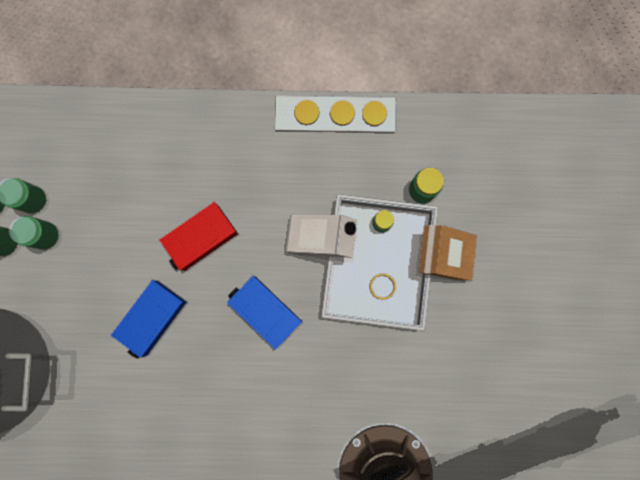

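The scene view shows the white tin leaning on the +y rim (about (320,262)) and the brown carton on the -y rim (about (142,290)). In the top view the tin's top edge is at about (355,237) and the carton's at about (425,250). The tip_of points agree with a 50° lean: tin edge ≈ (610,94,112), carton edge ≈ (597,-80,98). Next I check the yaw from the masks, then start moving.

```bash
cat > h.py <<'E'
from cell import manip
import cv2,numpy as np
from scipy.spatial.transform import Rotation as R
def ray(f,uv,z):
    K=np.array([[f['fx'],0,f['cx']],[0,f['fy'],f['cy']],[0,0,1]])
    n=cv2.undistortPoints(np.float64(uv).reshape(-1,1,2),K,np.float64(f['D'])).reshape(-1,2)
    d=np.c_[n,np.ones(len(n))]@f['pose'][:3,:3].T;o=f['pose'][:3,3]
    return o+d*((z-o[2])/d[:,2])[:,None]
def go(p,yawy):  # delta to reach p, tool down, tool y at angle yawy deg
    s=manip.sense();w,x,y,z=s['tool_rot'];r=R.from_quat([x,y,z,w]);a=np.radians(yawy)
    ty=np.array([np.cos(a),np.sin(a),0]);tz=np.array([0,0,-1.]);t=R.from_matrix(np.c_[np.cross(ty,tz),ty,tz])
    print('t',s['t'],'p',np.round(s['ee_pos'],1),'F',np.round(s['ft_force'],2),'w',round(s['width'],1))
    print('dpos',np.round(r.inv().apply(np.array(p)-s['ee_pos']),1),'dr',np.round((r.inv()*t).as_rotvec(degrees=True),1))
E
python3 - <<'E'
from h import *
f=manip.grab_frame('top')
for l in('tin','carton'):
    for d in manip.masks_of('top',l)[:5]:
        m=d['region'];v,u=np.nonzero(m);b=f['color'][m].mean(0)
        c=cv2.approxPolyDP(cv2.convexHull(np.c_[u,v].astype(np.int32)),3,True).reshape(-1,2)
        print(l,round(d['confidence'],2),b.round(),c.tolist())
        ze=113 if l=='tin' else 97
        print(np.round(ray(f,c,ze)[:,:2]).tolist(),'ground',np.round(ray(f,c,0)[:,:2]).tolist())
go([607,66,300],-6.5)
E
```

```text
tin 0.89 [165.  80.  37.] [[185, 300], [144, 356], [133, 357], [111, 335], [151, 280], [164, 284]]
[[448.0, 527.0], [304.0, 625.0], [301.0, 653.0], [356.0, 712.0], [498.0, 617.0], [488.0, 583.0]] ground [[448.0, 553.0], [294.0, 658.0], [291.0, 688.0], [349.0, 751.0], [502.0, 650.0], [491.0, 613.0]]
tin 0.73 [152. 161. 168.] [[356, 220], [351, 257], [302, 255], [285, 250], [291, 215], [332, 214]]
[[664.0, 90.0], [567.0, 101.0], [570.0, 229.0], [582.0, 273.0], [674.0, 260.0], [679.0, 153.0]] ground [[680.0, 84.0], [576.0, 97.0], [579.0, 233.0], [592.0, 281.0], [691.0, 266.0], [696.0, 152.0]]
tin 0.65 [ 31.  35. 178.] [[236, 231], [186, 270], [172, 267], [161, 241], [212, 203]]
[[629.0, 402.0], [525.0, 528.0], [532.0, 564.0], [599.0, 596.0], [702.0, 467.0]] ground [[643.0, 419.0], [531.0, 554.0], [539.0, 593.0], [611.0, 627.0], [721.0, 489.0]]
tin 0.64 [185.  95.  49.] [[300, 322], [275, 348], [228, 303], [228, 293], [254, 275]]
[[397.0, 230.0], [330.0, 292.0], [442.0, 417.0], [468.0, 417.0], [515.0, 352.0]] ground [[394.0, 234.0], [322.0, 301.0], [442.0, 435.0], [470.0, 436.0], [521.0, 365.0]]
t 1.25 p [ 184.  -597.3  231.3] F [-0.02  0.01 -0.65] w 85.0
dpos [ 599.5 -509.5  -68.7] dr [  0.    0.  -66.4]
```

>>> {"fn": "apply_moves", "kwargs": {"deltas": [{"dr": [0,0,-10],"delta_pos": [45,-38,-30],"gripper": 0.5},{"dr": [0,0,-20],"delta_pos": [90,-76,-60],"gripper": 0.5},{"dr": [0,0,-30],"delta_pos": [135,-114,-70],"gripper": 0.5},{"dr": [0,0,-40],"delta_pos": [180,-152,-70],"gripper": 0.5},{"dr": [0,0,-50],"delta_pos": [225,-190,-70],"gripper": 0.5}]}}

```text
t: 1.88
ee_pos: [344.1, -347.7, 301.9]
tool_rot: [0.001, 0.832, 0.555, 0.0]
ft_force: [1.4, -0.5, 0.1]
width: 42.7
gripper_force: 0.0
```

```bash
python3 -c "
from h import *
go([609,62,290],-6.5)"
```

```text
t 1.875 p [ 344.1 -347.7  301.9] F [ 1.37 -0.52  0.1 ] w 42.7
dpos [480.   87.6  11.7] dr [  0.1   0.  -16. ]
```

>>> {"fn": "apply_moves", "kwargs": {"deltas": [{"dr": [0,0,-5],"delta_pos": [60,11,0],"gripper": 0.5},{"dr": [0,0,-10],"delta_pos": [120,22,2],"gripper": 0.5},{"dr": [0,0,-16],"delta_pos": [180,33,4],"gripper": 0.5},{"dr": [0,0,-16],"delta_pos": [240,44,6],"gripper": 0.5},{"dr": [0,0,-16],"delta_pos": [300,55,8],"gripper": 0.5}]}}

```text
t: 2.5
ee_pos: [511.3, -93.1, 293.5]
tool_rot: [0.0, 0.749, 0.663, 0.0]
ft_force: [1.4, -1.2, 0.6]
width: 43.2
gripper_force: 0.0
```

>>> {"fn": "apply_moves", "kwargs": {"deltas": [{"dr": [0,0,0],"delta_pos": [52,-17,0],"gripper": 0.5},{"dr": [0,0,0],"delta_pos": [104,-34,2],"gripper": 0.5},{"dr": [0,0,0],"delta_pos": [150,-50,3],"gripper": 0.5},{"dr": [0,0,0],"delta_pos": [164,-55,4],"gripper": 0.5},{"dr": [0,0,0],"delta_pos": [164,-55,4],"gripper": 0.5}]}}

```text
t: 3.12
ee_pos: [475.4, 75.3, 289.4]
tool_rot: [0.0, 0.748, 0.664, -0.0]
ft_force: [0.4, -0.1, 0.6]
width: 42.6
gripper_force: 0.0
```

```bash
python3 -c "
from h import *
go([609,65,97],-6.5)"
```

```text
t 3.125 p [475.4  75.3 289.4] F [ 0.36 -0.06  0.56] w 42.6
dpos [  5.6 133.9 192.4] dr [ 0.   0.  -0.3]
```

>>> {"fn": "apply_moves", "kwargs": {"deltas": [{"dr": [0,0,0],"delta_pos": [0,60,0],"gripper": 0.5},{"dr": [0,0,0],"delta_pos": [0,115,20],"gripper": 0.5},{"dr": [0,0,0],"delta_pos": [2,134,70],"gripper": 0.5},{"dr": [0,0,0],"delta_pos": [2,134,120],"gripper": 0.5},{"dr": [0,0,0],"delta_pos": [2,134,140],"gripper": 0.5}]}}

```text
t: 3.75
ee_pos: [607.7, 57.3, 145.3]
tool_rot: [-0.001, 0.749, 0.662, -0.003]
ft_force: [0.1, -0.1, 0.3]
width: 42.3
gripper_force: 0.0
```

Run:
```python
from h import *
go([609,65,97],-6.5)
f=manip.grab_frame('scene');cv2.imwrite('pics/s1.png',cv2.resize(f['color'][170:370,80:400],None,fx=2.5,fy=2.5))
print([(np.round(d['point']),d['confidence']) for d in manip.tip_of('scene','tin_edge')])
```

```text
t 3.75 p [607.7  57.3 145.3] F [ 0.1  -0.05  0.32] w 42.3
dpos [ 8.   0.6 48.3] dr [-0.3  0.1 -0.6]
[(array([615.,  98., 115.]), 0.78), (array([480., 396.,   2.]), 0.56)]
```

View pics/s1.png

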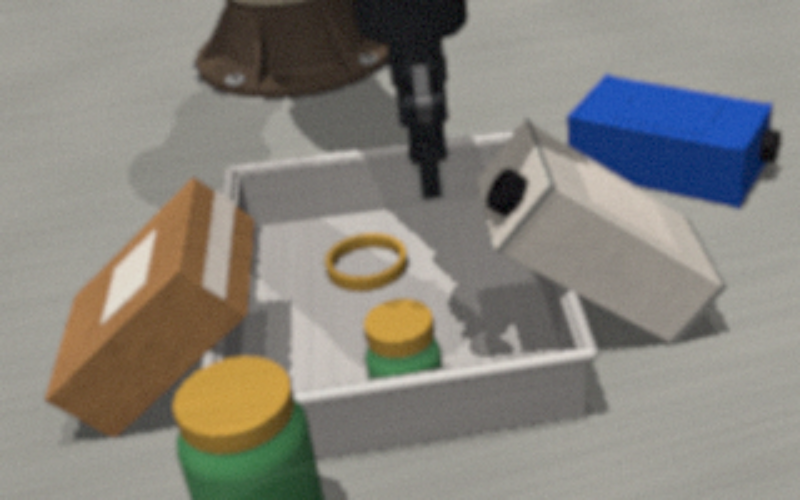

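The picture shows the fingers at crop (430,195), clear of the tin's top edge at about (490,200), with the band and jar_b also clear. I descend and close up to just short of contact.

>>> {"fn": "apply_moves", "kwargs": {"deltas": [{"dr": [0,0,0],"delta_pos": [0,2,25],"gripper": 0.5},{"dr": [0,0,0],"delta_pos": [0,4,48],"gripper": 0.5},{"dr": [0,0,0],"delta_pos": [8,4,48],"gripper": 0.5},{"dr": [0,0,0],"delta_pos": [15,4,48],"gripper": 0.5},{"dr": [0,0,0],"delta_pos": [20,4,48],"gripper": 0.5}]}}

```text
t: 4.47
ee_pos: [616.0, 81.2, 102.8]
tool_rot: [0.001, 0.748, 0.664, 0.001]
ft_force: [-1.3, -0.2, -0.0]
width: 42.8
gripper_force: 0.0
```

>>> {"fn": "apply_moves", "kwargs": {"deltas": [{"dr": [0,0,0],"delta_pos": [3,0,0],"gripper": 0.5},{"dr": [0,0,0],"delta_pos": [6,0,0],"gripper": 0.5},{"dr": [0,0,0],"delta_pos": [9,0,-1],"gripper": 0.5},{"dr": [0,0,0],"delta_pos": [12,0,-4],"gripper": 0.5},{"dr": [0,0,0],"delta_pos": [15,0,-8],"gripper": 0.5}]}}

```text
t: 5.1
ee_pos: [616.9, 92.5, 109.5]
tool_rot: [0.001, 0.749, 0.663, -0.001]
ft_force: [-2.5, -5.2, 3.3]
width: 42.5
gripper_force: 2.8
```

Run:
```python
from h import *
go([609,65,97],-6.5)
f=manip.grab_frame('scene');cv2.imwrite('pics/s2.png',cv2.resize(f['color'][170:370,80:400],None,fx=2.5,fy=2.5))
for l in('tin_edge','tin'):
    print([(np.round(d['point']),d['confidence']) for d in manip.tip_of('scene',l)])
```

```text
t 5.1 p [616.9  92.5 109.5] F [-2.55 -5.24  3.34] w 42.5
dpos [-28.2  -4.4  12.6] dr [-0.   0.2 -0.5]
[(array([615., 102., 120.]), 0.95), (array([479., 397.,   0.]), 0.85)]
[(array([633., 255.,  22.]), 0.77), (array([356., 266.,  35.]), 0.76), (array([473., 592.,  32.]), 0.71), (array([677., 446.,  35.]), 0.59), (array([557.,  21.,   2.]), 0.26)]
```

View pics/s2.png

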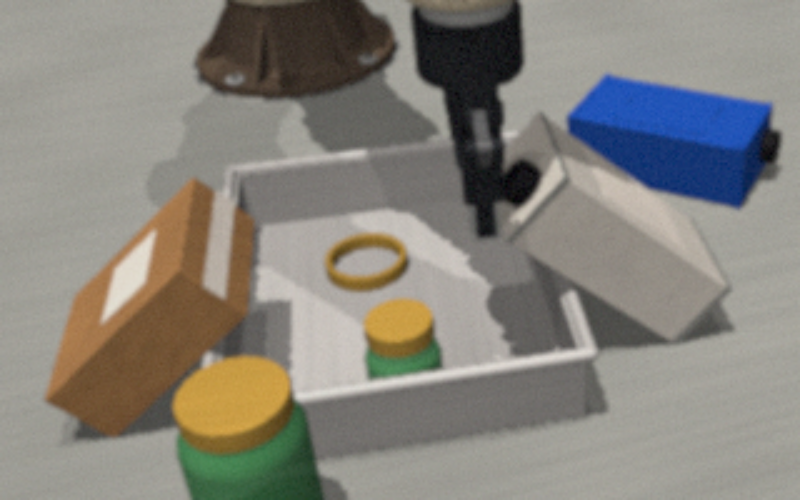

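The picture shows the tin rising, with the fingers on its edge at crop (500,215) and the foot still in place. I carry on along the arc.

>>> {"fn": "apply_moves", "kwargs": {"deltas": [{"dr": [0,0,0],"delta_pos": [5,0,-3],"gripper": 0.5},{"dr": [0,0,0],"delta_pos": [10,0,-7],"gripper": 0.5},{"dr": [0,0,0],"delta_pos": [15,0,-12],"gripper": 0.5},{"dr": [0,0,0],"delta_pos": [20,0,-16],"gripper": 0.5},{"dr": [0,0,0],"delta_pos": [25,0,-20],"gripper": 0.5}]}}

```text
t: 5.88
ee_pos: [620.0, 120.4, 129.6]
tool_rot: [-0.0, 0.748, 0.663, 0.0]
ft_force: [0.7, -1.5, 1.4]
width: 42.9
gripper_force: 0.9
```

>>> {"fn": "apply_moves", "kwargs": {"deltas": [{"dr": [0,0,0],"delta_pos": [5,0,-3],"gripper": 0.5},{"dr": [0,0,0],"delta_pos": [10,0,-7],"gripper": 0.5},{"dr": [0,0,0],"delta_pos": [15,0,-10],"gripper": 0.5},{"dr": [0,0,0],"delta_pos": [18,0,-12],"gripper": 0.5},{"dr": [0,0,0],"delta_pos": [18,0,-12],"gripper": 0.5}]}}

```text
t: 6.5
ee_pos: [622.1, 138.2, 141.4]
tool_rot: [-0.0, 0.748, 0.664, 0.0]
ft_force: [0.2, 0.2, -0.4]
width: 42.5
gripper_force: 0.1
```

Run:
```python
from h import *
go([609,65,97],-6.5)
f=manip.grab_frame('scene');cv2.imwrite('pics/s3.png',cv2.resize(f['color'][170:370,80:400],None,fx=2.5,fy=2.5))
for l in('tin_edge','tin','tin_foot'):
    print([(np.round(d['point']),d['confidence']) for d in manip.tip_of('scene',l)])
```

```text
t 6.5 p [622.1 138.2 141.4] F [ 0.17  0.23 -0.42] w 42.5
dpos [-74.3  -4.2  44.4] dr [ 0.  -0.  -0.4]
[(array([482., 395.,   1.]), 0.88), (array([622., 151., 158.]), 0.84)]
[(array([635., 263.,  17.]), 0.97), (array([472., 591.,  34.]), 0.8), (array([676., 446.,  36.]), 0.72)]
[(array([472., 588.,   4.]), 0.85), (array([671., 445.,  -4.]), 0.56)]
```

View pics/s3.png

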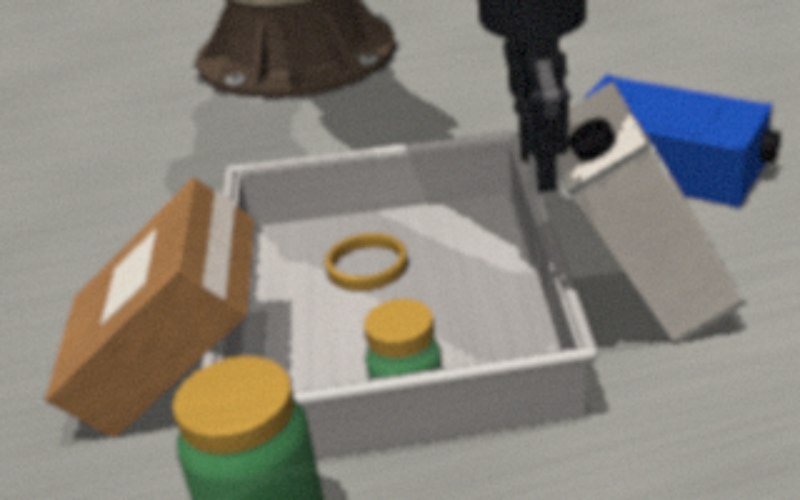

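Tin at about 28° with its foot unmoved at crop (675,335). I push on slowly past the 24° tipping point.

>>> {"fn": "apply_moves", "kwargs": {"deltas": [{"dr": [0,0,0],"delta_pos": [3,0,-1],"gripper": 0.5},{"dr": [0,0,0],"delta_pos": [6,0,-3],"gripper": 0.5},{"dr": [0,0,0],"delta_pos": [9,0,-5],"gripper": 0.5},{"dr": [0,0,0],"delta_pos": [12,0,-6],"gripper": 0.5},{"dr": [0,0,0],"delta_pos": [15,0,-7],"gripper": 0.5}]}}

```text
t: 7.32
ee_pos: [623.9, 153.0, 148.4]
tool_rot: [0.0, 0.748, 0.663, 0.0]
ft_force: [0.7, -0.5, -0.5]
width: 42.7
gripper_force: 0.0
```

>>> {"fn": "apply_moves", "kwargs": {"deltas": [{"dr": [0,0,0],"delta_pos": [2,0,-1],"gripper": 0.5},{"dr": [0,0,0],"delta_pos": [4,0,-1],"gripper": 0.5},{"dr": [0,0,0],"delta_pos": [6,0,-2],"gripper": 0.5},{"dr": [0,0,0],"delta_pos": [8,0,-3],"gripper": 0.5},{"dr": [0,0,0],"delta_pos": [8,0,-3],"gripper": 0.5}]}}

```text
t: 7.95
ee_pos: [624.9, 160.9, 151.4]
tool_rot: [0.0, 0.748, 0.663, 0.0]
ft_force: [0.6, -0.3, -0.2]
width: 42.6
gripper_force: 0.0
```

Run:
```python
from h import *
go([609,65,97],-6.5)
f=manip.grab_frame('scene');cv2.imwrite('pics/s4.png',cv2.resize(f['color'][170:370,80:400],None,fx=2.5,fy=2.5))
for l in('tin_edge','tin','tin_foot'):
    print([(np.round(d['point']),d['confidence']) for d in manip.tip_of('scene',l)])
```

```text
t 7.95 p [624.9 160.9 151.4] F [ 0.61 -0.3  -0.24] w 42.6
dpos [-97.1  -4.3  54.4] dr [ 0.  -0.  -0.4]
[(array([480., 395.,   2.]), 0.91), (array([626., 215., 179.]), 0.77), (array([495.,   8.,   2.]), 0.66)]
[(array([475., 590.,  33.]), 0.88), (array([634., 262.,   5.]), 0.81), (array([358., 266.,  36.]), 0.55), (array([676., 445.,  34.]), 0.55)]
[(array([676., 443.,  -3.]), 0.92), (array([628., 236.,   2.]), 0.77), (array([473., 587.,   3.]), 0.7)]
```

>>> {"fn": "apply_moves", "kwargs": {"deltas": [{"dr": [0,0,0],"delta_pos": [-20,0,-5],"gripper": 0.5},{"dr": [0,0,0],"delta_pos": [-70,0,-10],"gripper": 0.5},{"dr": [0,0,0],"delta_pos": [-120,0,-10],"gripper": 0.5},{"dr": [0,0,0],"delta_pos": [-170,0,0],"gripper": 0.5},{"dr": [0,0,0],"delta_pos": [-200,0,0],"gripper": 0.5}]}}

```text
t: 8.78
ee_pos: [599.5, -43.3, 150.8]
tool_rot: [0.0, 0.75, 0.662, -0.001]
ft_force: [0.3, 0.1, -0.4]
width: 42.4
gripper_force: 0.0
```

Run:
```python
from h import *
go([601,-45,80],-6.5)
f=manip.grab_frame('scene');cv2.imwrite('pics/s5.png',cv2.resize(f['color'][170:370,80:400],None,fx=2.5,fy=2.5))
for l in('tin_edge','tin_foot','carton_edge','carton','carton_foot'):
    print([(np.round(d['point']),d['confidence']) for d in manip.tip_of('scene',l)])
```

```text
t 8.775 p [599.5 -43.3 150.8] F [ 0.28  0.09 -0.4 ] w 42.4
dpos [-1.3  1.8 70.8] dr [-0.1  0.1 -0.6]
[(array([480., 396.,   2.]), 0.86), (array([628., 236., 176.]), 0.57), (array([ 582., -214.,   24.]), 0.17)]
[(array([629., 236.,   3.]), 0.8)]
[(array([597., -79.,  96.]), 0.95)]
[(array([ 583., -218.,   24.]), 0.73)]
[]
```

View pics/s5.png

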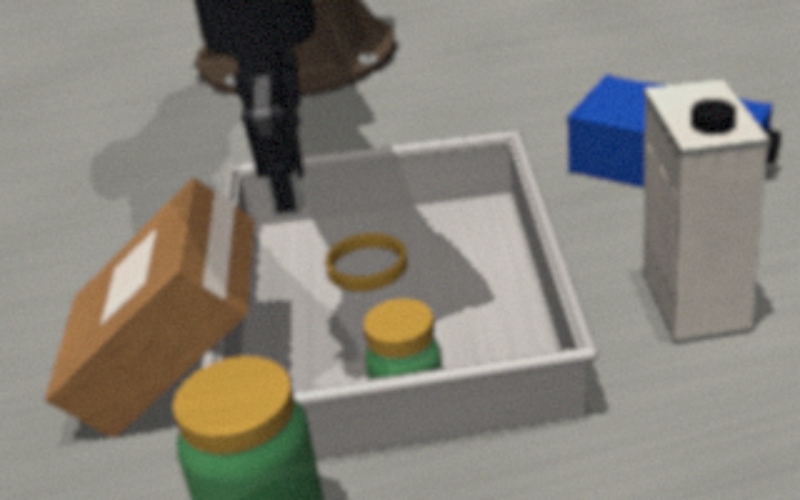

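The tin stands upright (crop (700,220)), its foot unmoved at (629,236). The carton is untouched so far, and the fingers are poised over the pan at crop (285,205). I descend and start pushing the carton.

>>> {"fn": "apply_moves", "kwargs": {"deltas": [{"dr": [0,0,0],"delta_pos": [0,0,35],"gripper": 0.5},{"dr": [0,0,0],"delta_pos": [0,0,71],"gripper": 0.5},{"dr": [0,0,0],"delta_pos": [-6,0,71],"gripper": 0.5},{"dr": [0,0,0],"delta_pos": [-13,0,71],"gripper": 0.5},{"dr": [0,0,0],"delta_pos": [-19,0,71],"gripper": 0.5}]}}

```text
t: 9.7
ee_pos: [599.6, -57.4, 81.9]
tool_rot: [0.001, 0.748, 0.663, 0.001]
ft_force: [0.9, -0.3, 0.2]
width: 42.6
gripper_force: 0.0
```

>>> {"fn": "apply_moves", "kwargs": {"deltas": [{"dr": [0,0,0],"delta_pos": [-3,0,0],"gripper": 0.5},{"dr": [0,0,0],"delta_pos": [-6,0,0],"gripper": 0.5},{"dr": [0,0,0],"delta_pos": [-9,0,-2],"gripper": 0.5},{"dr": [0,0,0],"delta_pos": [-12,0,-5],"gripper": 0.5},{"dr": [0,0,0],"delta_pos": [-15,0,-9],"gripper": 0.5}]}}

```text
t: 10.32
ee_pos: [596.7, -71.6, 89.5]
tool_rot: [-0.0, 0.748, 0.663, 0.0]
ft_force: [0.1, -0.0, -0.6]
width: 42.7
gripper_force: 0.3
```

Run:
```python
from h import *
go([601,-45,80],-6.5)
f=manip.grab_frame('scene')
for l in('carton_edge','carton'):
    print([(np.round(d['point']),d['confidence']) for d in manip.tip_of('scene',l)])
```

```text
t 10.325 p [596.7 -71.6  89.5] F [ 0.08 -0.03 -0.61] w 42.7
dpos [27.   1.1  9.5] dr [-0.  -0.  -0.4]
[(array([595., -85., 100.]), 0.84)]
[(array([ 580., -217.,   23.]), 0.83)]
```

>>> {"fn": "apply_moves", "kwargs": {"deltas": [{"dr": [0,0,0],"delta_pos": [-5,0,-3],"gripper": 0.5},{"dr": [0,0,0],"delta_pos": [-10,0,-7],"gripper": 0.5},{"dr": [0,0,0],"delta_pos": [-14,0,-11],"gripper": 0.5},{"dr": [0,0,0],"delta_pos": [-18,0,-14],"gripper": 0.5},{"dr": [0,0,0],"delta_pos": [-22,0,-17],"gripper": 0.5}]}}

```text
t: 11.1
ee_pos: [593.8, -94.5, 106.3]
tool_rot: [0.0, 0.748, 0.663, -0.0]
ft_force: [0.6, 0.7, 1.1]
width: 43.0
gripper_force: 0.4
```

>>> {"fn": "apply_moves", "kwargs": {"deltas": [{"dr": [0,0,0],"delta_pos": [-4,0,-2],"gripper": 0.5},{"dr": [0,0,0],"delta_pos": [-8,0,-5],"gripper": 0.5},{"dr": [0,0,0],"delta_pos": [-11,0,-7],"gripper": 0.5},{"dr": [0,0,0],"delta_pos": [-14,0,-9],"gripper": 0.5},{"dr": [0,0,0],"delta_pos": [-14,0,-9],"gripper": 0.5}]}}

```text
t: 11.72
ee_pos: [592.5, -107.9, 115.4]
tool_rot: [0.0, 0.748, 0.663, -0.0]
ft_force: [-0.1, 0.5, 0.4]
width: 42.6
gripper_force: 0.1
```

Run:
```python
from h import *
go([601,-45,80],-6.5)
f=manip.grab_frame('scene')
cv2.imwrite('pics/s6.png',cv2.resize(f['color'][170:370,80:400],None,fx=2.5,fy=2.5))
for l in('carton_edge','carton'):
    print([(np.round(d['point']),d['confidence']) for d in manip.tip_of('scene',l)])
```

```text
t 11.725 p [ 592.5 -107.9  115.4] F [-0.13  0.53  0.36] w 42.6
dpos [63.4  0.9 35.4] dr [ 0.   0.  -0.4]
[(array([ 591., -118.,  128.]), 0.81)]
[(array([ 580., -218.,   19.]), 0.64)]
```

View pics/s6.png

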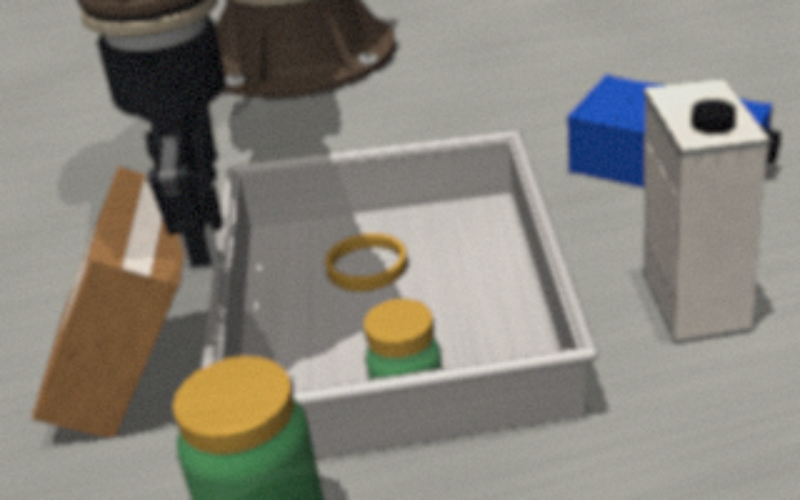

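The carton is at about 32°, fingers on its edge at crop (180,250), foot in place. I continue slowly.

>>> {"fn": "apply_moves", "kwargs": {"deltas": [{"dr": [0,0,0],"delta_pos": [-3,0,-2],"gripper": 0.5},{"dr": [0,0,0],"delta_pos": [-6,0,-4],"gripper": 0.5},{"dr": [0,0,0],"delta_pos": [-9,0,-6],"gripper": 0.5},{"dr": [0,0,0],"delta_pos": [-12,0,-7],"gripper": 0.5},{"dr": [0,0,0],"delta_pos": [-15,0,-8],"gripper": 0.5}]}}

```text
t: 12.5
ee_pos: [590.6, -122.6, 123.4]
tool_rot: [0.0, 0.748, 0.663, -0.0]
ft_force: [0.1, 0.3, -1.1]
width: 42.7
gripper_force: 0.0
```

>>> {"fn": "apply_moves", "kwargs": {"deltas": [{"dr": [0,0,0],"delta_pos": [-3,0,-1],"gripper": 0.5},{"dr": [0,0,0],"delta_pos": [-5,0,-2],"gripper": 0.5},{"dr": [0,0,0],"delta_pos": [-7,0,-3],"gripper": 0.5},{"dr": [0,0,0],"delta_pos": [-9,0,-4],"gripper": 0.5},{"dr": [0,0,0],"delta_pos": [-9,0,-4],"gripper": 0.5}]}}

```text
t: 13.12
ee_pos: [589.6, -131.5, 127.4]
tool_rot: [0.0, 0.748, 0.663, -0.0]
ft_force: [0.8, -0.1, -0.2]
width: 42.9
gripper_force: 0.0
```

Run:
```python
from h import *
go([601,-45,80],-6.5)
f=manip.grab_frame('scene')
for l in('carton_edge','carton','carton_foot'):
    print([(np.round(d['point']),d['confidence']) for d in manip.tip_of('scene',l)])
```

```text
t 13.125 p [ 589.6 -131.5  127.4] F [ 0.79 -0.05 -0.17] w 42.9
dpos [87.2  0.9 47.4] dr [ 0.   0.  -0.4]
[(array([ 583., -189.,  148.]), 0.63)]
[(array([ 580., -227.,    4.]), 0.64)]
[(array([ 576., -192.,   -4.]), 0.89)]
```

It has tipped onto its base, so I back off over the pan, lift clear and check.

>>> {"fn": "apply_moves", "kwargs": {"deltas": [{"dr": [0,0,0],"delta_pos": [20,0,-5],"gripper": 0.5},{"dr": [0,0,0],"delta_pos": [70,0,-20],"gripper": 0.5},{"dr": [0,0,0],"delta_pos": [120,0,-60],"gripper": 0.5},{"dr": [0,0,0],"delta_pos": [150,0,-120],"gripper": 0.5},{"dr": [0,0,0],"delta_pos": [150,0,-160],"gripper": 0.5}]}}

```text
t: 13.95
ee_pos: [607.3, 23.5, 290.2]
tool_rot: [-0.0, 0.746, 0.666, 0.001]
ft_force: [0.8, -0.7, 0.7]
width: 42.8
gripper_force: 0.0
```

>>> {"fn": "apply_moves", "kwargs": {"deltas": [{"dr": [0,0,0],"delta_pos": [0,0,0],"gripper": 0.5},{"dr": [0,0,0],"delta_pos": [0,0,0],"gripper": 0.5},{"dr": [0,0,0],"delta_pos": [0,0,0],"gripper": 0.5},{"dr": [0,0,0],"delta_pos": [0,0,0],"gripper": 0.5},{"dr": [0,0,0],"delta_pos": [0,0,0],"gripper": 0.5}]}}

```text
t: 14.58
ee_pos: [607.4, 17.4, 286.7]
tool_rot: [-0.0, 0.748, 0.663, -0.0]
ft_force: [0.4, -0.7, -0.6]
width: 42.7
gripper_force: 0.0
```

Run:
```python
from h import *
go([601,-45,80],-6.5)
f=manip.grab_frame('scene')
cv2.imwrite('pics/s7.png',cv2.resize(f['color'][170:370,80:400],None,fx=2.5,fy=2.5))
for l in('carton_edge','carton','carton_foot','tin','tin_edge','jar_a','band'):
    print(l,[(np.round(d['point']),d['confidence']) for d in manip.tip_of('scene',l)])
```

```text
t 14.575 p [607.4  17.4 286.7] F [ 0.35 -0.66 -0.58] w 42.7
dpos [-62.7   1.4 206.7] dr [-0.1  0.  -0.4]
carton_edge []
carton [(array([ 578., -229.,   -2.]), 0.95), (array([630., 234., 179.]), 0.6)]
carton_foot [(array([ 579., -194.,   -4.]), 0.81)]
tin [(array([357., 267.,  33.]), 0.98), (array([677., 445.,  35.]), 0.84), (array([632., 262.,   1.]), 0.74), (array([474., 588.,  31.]), 0.69)]
tin_edge [(array([630., 235., 178.]), 0.93), (array([479., 399.,   1.]), 0.69)]
jar_a [(array([ 768., -103.,    0.]), 0.67), (array([672.,  15.,   4.]), 0.6), (array([627., 236.,   2.]), 0.44)]
band [(array([496.,  12.,   2.]), 0.83)]
```

View pics/s7.png

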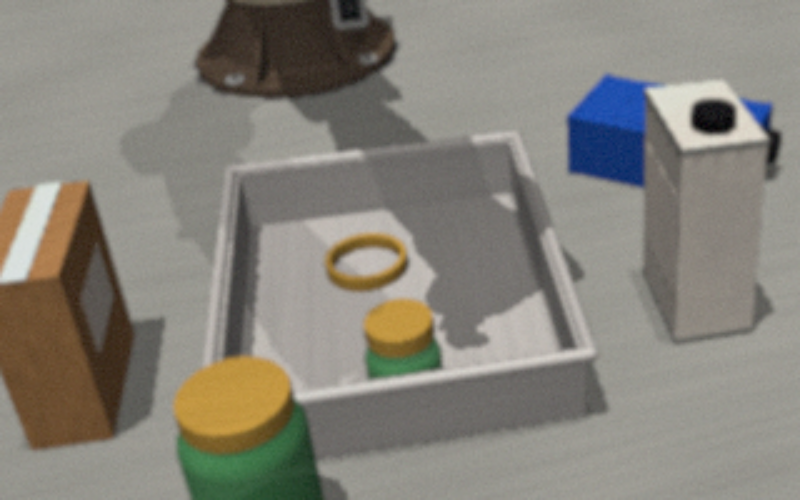

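The tin (crop (700,220)) and the carton (crop (65,320)) both stand upright. The jars and the band have not moved, and the arm is clear.

```bash
python3 -c "
from cell import manip
print(manip.sign_off())"
```

```text
the job is handed in; nothing more can be done
None
```

The tin and then the carton were pushed upright and now stand on their own bases where their feet were; the jars and brass band weren't touched, and I handed the job in at about 15 s, well under the 61 s limit.

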